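# Clamp a bar in the fixture

## Task

Clamp the aluminium bar in the fixture on the bench, only pushing gently with a fingertip and gripping or lifting nothing. First push the swing strap round so that it lies square across the bar; then push a spoke of the handwheel to turn it clockwise (seen from above) as far as it goes, so that the jaw slides the bar up to the end stop. Leave the strap square, leave the other things on the bench alone, and finish with the hand clear.

Things in the scene. Friction and masses are not known exactly. Their poses are not given: they have to be found in the camera images.
- fixture: Fixed clamping fixture: steel base plate 180 (x) by 340 (y) by 18 mm thick carrying all the parts below. Origin at the centre of the plate's underside, on the table; its yaw varies. All z values below are heights in mm above the table. Two low rails along its y (tops z 32) keep the bar centred at fixture x 10 mm with 2 mm to spare each side.
- end_stop (a point): Middle of the inner face of the end stop block (top z 42) that the bar's -y end must be pushed up to; at fixture (10, -155) mm.
- strap_pivot (a point): Pivot axis of the swing strap at the strap's underside (z 52), at fixture (-55, -90) mm. The strap is a flat steel arm 24 mm wide, z 52 to 64 (4 mm above the bar), reaching 110 mm out from the pivot.
- strap (a joint): Angle (rad) of the swing strap about its vertical pivot, positive anticlockwise from above. 0: along the fixture's +x, square across the bar. Starts between -1.5 and -0.7 (swung to the fixture's -y end), travels -1.8 to 1.0, no stop or notch at 0. Stays where it is left; needs about 1 N at the pin.
- strap_pin (a point): Upright round steel pin on the strap, 12 mm diameter, on the strap's centreline 95 mm out from the pivot, from the strap's top (z 64) to z 100; this point is on its axis at z 82. Push on the side of the pin or of the strap.
- wheel_axis (a point): Top of the handwheel's hub on its vertical axis, z 104, at fixture (15, 105) mm. Hub 34 mm in diameter, on a grey gearbox 70 by 70 mm, top z 70. Three level spokes, round rods of 10 mm diameter with axes at z 93, stand 120 degrees apart; one ends in a black ball, the other two are plain and end 75 mm out.
- wheel (a joint): Angle (rad) of the handwheel, growing clockwise from above. 0 is fully open; starts between 0 and 0.5; a hard stop at 2.0 is fully closed. Stays where it is left; about 3 N at the spokes. It drives the dark jaw (26 mm wide, top z 43) 6 mm per rad towards the fixture's -y; at 2.0 the bar has 0.5 mm of play left to the end stop.
- wheel_ball (a point): Centre of the black ball (24 mm diameter, z 93) on the end of one spoke, 80 mm from the wheel axis. In the fixture frame this spoke points at angle (2.0 - pi - wheel), anticlockwise from +x, so when closed it points along the fixture's -x.
- bar: Loose aluminium bar 30 by 130 by 30 mm, about 0.3 kg, lying along the fixture's y between the rails, top at z 48. Origin at the centre of its underside. It starts 4 to 8 mm short of the end stop; only the jaw should move it.
- socket: Bystander: steel socket 26 mm diameter, 28 mm tall, standing on the fixture plate. Origin at its underside.
- bolt: Bystander: round-headed bolt standing head down on the fixture plate, head 26 mm, 45 mm tall. Origin at its underside.
- oil: Bystander: amber bottle, 68 mm diameter, 130 mm tall. Origin at its underside.
- spray: Bystander: blue can, 60 mm diameter, 190 mm tall. Origin at its underside.
- driver: Bystander: screwdriver lying on the bench. Origin at its underside.
- spanner: Bystander: spanner lying on the bench. Origin at its underside.
- level: Bystander: yellow spirit level 150 by 24 by 45 mm. Origin at its underside.
- tape: Bystander: roll of pale tape, 90 mm diameter, 22 mm tall, lying flat. Origin at its underside.
Things that resemble listed ones, but are neither listed nor needed, are in the scene too. What is meant by the bar is not turquoise, and is the smaller of those in its own colour.

How it is judged:
By the outcome, as a careful person would: the job done as asked, in the order asked, and still so for the second after the job is handed in, with the robot touching nothing.
It also fails if it takes over 54 s, if anything falls off the work surface, if the arm or the gripper's body presses on something with over 40 N, if the wrist force passes 120 N, or if a joint passes its speed limit or range.

## Robot

A 7-joint arm with a two-finger parallel gripper is mounted at the origin on the work surface. World frame = base frame: x ahead of the robot, y to its left, z up, the work surface at z = 0. Lengths are in mm, angles in rad, forces in N, time in s.
With the tool pointing down it reaches from about 400 to 875 mm from the base axis. Payload 4.4 kg.
Tool frame: the origin (TCP) lies at the very end of the fingers, on their centre line; the grasp point (between the pads) lies 19 mm behind it; z points along the fingers, y is the line along which they close (so a half turn about z gives the same grasp; the last joint's range is limited). The gripper opens to 85 mm and grips with 20 to 120 N. Pads are 22 mm wide; open, the fingers measure 114 mm over their backs; the gripper's body (76 mm by 85 mm) begins 54 mm behind the grasp point. The pads swing forward as they close: fully open they stand 13 mm farther back than shut.
Start: joints at [1.202, 0.628, 0.038, 1.517, -0.027, 0.996, -0.02], TCP at [193.854, -620.434, 231.313] pointing down, gripper open.
Joint ranges: [-3.06, 3.06], [-0.37, 2.12], [-1.25, 1.32], [0.18, 2.47], [-1.1, 4.24], [0.23, 1.98], [-2.94, 2.94]. Speed limits (rad/s): [2.57, 2.57, 3.14, 3.14, 3.14, 3.14, 3.14].

## Interface

Orientations are given as [roll, pitch, yaw] about the fixed x, y, z axes, in that order (R = Rz(yaw) Ry(pitch) Rx(roll)).
In Python, from cell import monitor, viewer, workorder gives the robot as it stands.
- The arm moves only by the tool arm_command, never from a script. Its argument "series" is one flat list of numbers, 5 for each row, row after row: the opening in per cent of the stroke, from 0 (shut) to 100 (fully open), then the shift along the tool's x, y, z in cm, then the turn about the tool's z in degrees. In form: [claw, x, y, z, roll, claw, x, y, z, roll, ...]. A call has exactly 5 rows; each row is the pose to reach, as a shift and turn from the pose commanded when the call began, along the tool's axes at that moment; what a row does not reach only later rows make up. A row lasts 1/12 s, in which the tool goes at most 41.7 mm and 7.16 degrees, less where a joint would pass 70% of its speed; a pose out of reach is approached as far as the arm can. A call with a gripper value outside its range is refused whole. The fingers move at their own pace and stop on an object; the grip force is fixed at half the most. Time passes only in rows, so rows that repeat a pose let the fingers close, or fill a call up. It gives the time, the measured TCP pose, the force, the opening and the grip force at its end, in the units of the state.
- monitor.read_state(): the state, without advancing time (a new reading comes with each control period).
- viewer.get_image(name): name is "side" or "top"; returns (picture, depth): 480x640x3 uint8, red, green, blue; 480x640 float32, mm along the optical axis (not along the pixel's ray), 0 where there is no reading.
- viewer.camera_model(name): a dict with "mtx" (3x3 intrinsics, pixels), "dist_coeffs" ([k1, k2, p1, p2, k3] as OpenCV has them; the pictures are not rectified), "R" (3x3) and "t" (3): a world point X has camera coordinates R X + t. Camera axes: x right, y down, z forward; pixel columns grow to the right and rows downward; lengths in mm; the calibration is good to about 2 mm. A picture is of the moment at which its call begins. camera_model takes no time and is no camera call.
- workorder.finish_job(): hands the job in; it is judged then, once.
The state is a dict: "clock": time; "qpos": joint angles; "qd": joint speeds; "tau": joint torques, N m; "eef_pos": TCP position; "tool_rot": TCP orientation; "force": force on the tool from outside, world axes, zero at the start; "torque": the same for the moment, N m; "width": finger opening in mm; "gripper_force": force on a finger pad.
Only numpy, scipy, OpenCV 4.12 (cv2) and the standard library are available. Lean on these libraries where they do the work, as an engineer would, in place of code of your own. Each camera call takes 0.05 s, during which the arm holds its last target. There are 200 camera calls.

## Working session

There is one attempt and no reset: what is moved stays moved. The work goes in short steps, Python scripts to look and compute and a tool call to move; the robot and the scene stay as the last step left them, time stands still between calls to the robot, and variables do not carry over. Pictures are saved under pics/ and viewed, at most 10 in all, crops included, and the job is handed in when it is done.

Besides the shell and the picture viewer there is one more tool, called after "Call:" as name(argument=value, ...) on one line, values as JSON. arm_command: Moves the arm, as the interface text tells. Its arguments: {"type":"object","properties":{"series":{"type":"array","items":{"type":"number"}}},"required":["series"]}

```bash
ls; mkdir -p pics; python3 - <<'E'
from cell import monitor, viewer
import cv2, numpy as np, json
s=monitor.read_state(); print(s)
for n in("top","side"):
    im,d=viewer.get_image(n); cv2.imwrite(f"pics/{n}0.png",im[:,:,::-1]); np.save(f"pics/{n}0.npy",d)
    print(n,viewer.camera_model(n))
E
```

```text
pics
{'clock': 0.0, 'qpos': array([ 1.20217769,  0.62935865,  0.03843011,  1.51839048, -0.02701754,
        0.99627351, -0.01997716]), 'qd': array([ 7.39955530e-04, -7.09297991e-04,  7.90975231e-05,  4.16408331e-05,
       -3.03767495e-04,  9.97706362e-06, -2.90793921e-05]), 'tau': array([-6.83889739e-04, -5.63396502e+01,  1.22605160e+00, -1.93449014e+01,
        1.10638101e-02,  1.05546601e-02,  3.29620747e-06]), 'eef_pos': array([ 193.68819099, -619.81063489,  230.37355428]), 'tool_rot': array([-3.13968013e+00,  4.55683948e-06,  3.02840996e-01]), 'force': array([ 0.35924829, -0.41461557, -0.1734115 ]), 'torque': array([-0.01404601, -0.05840549,  0.01811793]), 'gripper_force': 0.0, 'width': 84.96631442057371}
top {'mtx': array([[551.87103077,   0.        , 324.14444039],
       [  0.        , 551.87103077, 243.4467728 ],
       [  0.        ,   0.        ,   1.        ]]), 'dist_coeffs': array([-0.06329375,  0.        ,  0.        ,  0.        ,  0.        ]), 'R': array([[-0.0214548 , -0.99976887, -0.00137983],
       [-0.9791929 ,  0.02129177, -0.20181162],
       [ 0.20179435, -0.00297871, -0.97942339]]), 't': array([  20.76826018,  481.14551718, 1406.1327627 ])}
side {'mtx': array([[497.54850595,   0.        , 315.79578753],
       [  0.        , 497.54850595, 241.64825722],
       [  0.        ,   0.        ,   1.        ]]), 'dist_coeffs': array([0.00020112, 0.        , 0.        , 0.        , 0.        ]), 'R': array([[-0.99336077, -0.11502479, -0.00191597],
       [-0.05857972,  0.52009139, -0.85209939],
       [ 0.09900903, -0.84632987, -0.5233765 ]]), 't': array([ 439.83664801,   82.9181342 , 1388.74353221])}
```

View pics/top0.png

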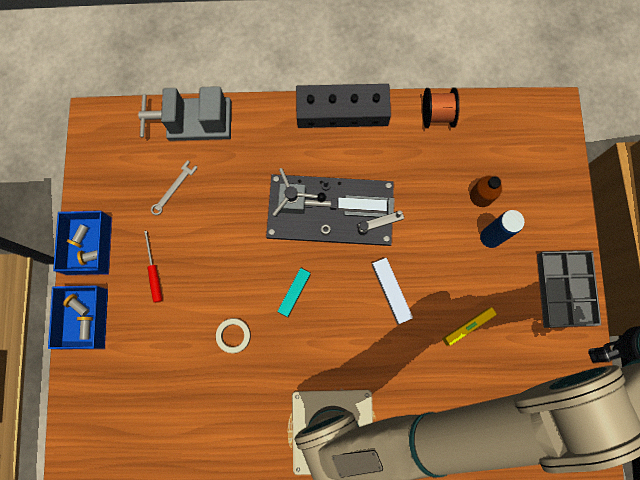

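View pics/side0.png

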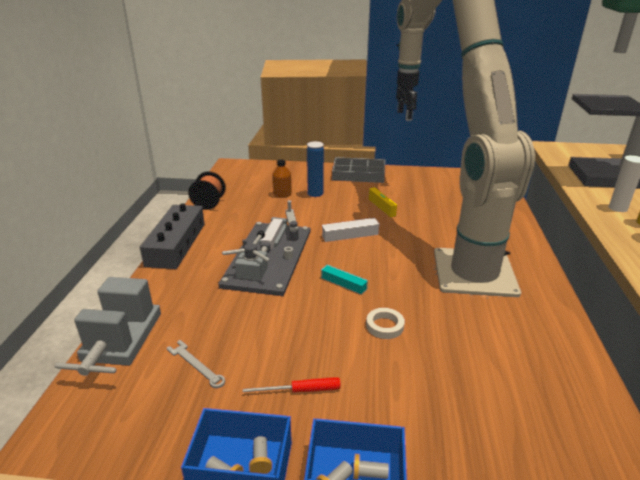

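The top view shows the fixture at about (330,210): handwheel hub (291,193), strap pivot (362,228), strap pin (400,214), bar (363,204). The long white bar at (392,290) and the turquoise one at (294,292) are decoys on the bench. The oil bottle is at (487,190) and the spray can at (503,228), both to the right.

```bash
cat > h.py <<'E'
import cv2, numpy as np
from cell import viewer, monitor
def ray(n,uv,z):
    c=viewer.camera_model(n); p=cv2.undistortPoints(np.array(uv,float).reshape(-1,1,2),c["mtx"],c["dist_coeffs"])[:,0]
    d=np.c_[p,np.ones(len(p))]@c["R"]; o=-c["R"].T@c["t"]
    return o+d*((z-o[2])/d[:,2])[:,None]
def proj(n,X):
    c=viewer.camera_model(n); return cv2.projectPoints(np.array(X,float).reshape(-1,1,3),cv2.Rodrigues(c["R"])[0],c["t"],c["mtx"],c["dist_coeffs"])[0][:,0]
E
python3 - <<'E'
from h import *
im=cv2.imread("pics/top0.png"); hsv=cv2.cvtColor(im,cv2.COLOR_BGR2HSV)
m=np.zeros(im.shape[:2],np.uint8); m[160:260,250:410]=(hsv[160:260,250:410,1]<100)*255
m=cv2.morphologyEx(m,cv2.MORPH_OPEN,np.ones((3,3)))
c=max(cv2.findContours(m,0,2)[0],key=cv2.contourArea)
# plate corners: fit lines via minAreaRect on rectified (z=18) points of contour
P=ray("top",c[:,0],18)[:,:2].astype(np.float32)
r=cv2.minAreaRect(P); print(r, cv2.boxPoints(r))
a=cv2.approxPolyDP(c,5,True)[:,0]; print(a.tolist()); print(ray("top",a,18).round(1).tolist())
cr=cv2.resize(im[160:260,250:420],None,fx=4.5,fy=4.5,interpolation=cv2.INTER_CUBIC); cv2.imwrite("pics/crop1.png",cr)
im2=cv2.imread("pics/side0.png")
cv2.imwrite("pics/crop2.png",cv2.resize(im2[190:300,210:330],None,fx=5,fy=5,interpolation=cv2.INTER_CUBIC))
E
```

```text
((587.34814453125, -23.221725463867188), (370.50372314453125, 195.69439697265625), 83.88656616210938) [[ 470.3286  -196.9996 ]
 [ 664.9101  -217.84052]
 [ 704.3677   150.55615]
 [ 509.7862   171.39706]]
[[272, 175], [268, 237], [390, 244], [391, 223], [403, 218], [393, 212], [392, 181], [290, 176], [282, 169]]
[[684.5, 150.5, 18.0], [509.0, 161.6, 18.0], [482.5, -167.2, 18.0], [540.6, -172.6, 18.0], [554.0, -206.0, 18.0], [571.4, -179.5, 18.0], [659.9, -181.0, 18.0], [680.5, 100.7, 18.0], [701.4, 122.7, 18.0]]
```

View pics/crop1.png

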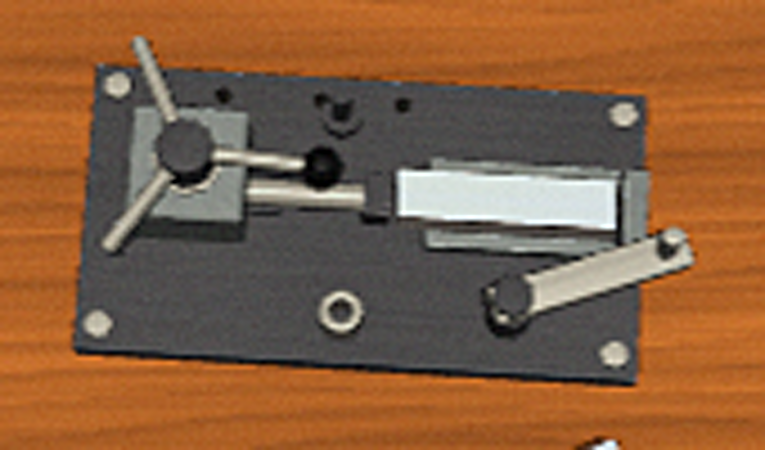

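View pics/crop2.png

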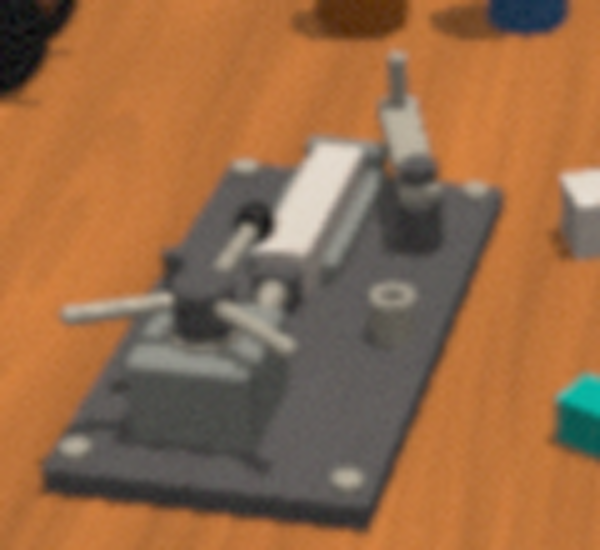

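The crop confirms the bar (505,198 in crop, the shorter white one, between the rails). Plate screws are at crop (117,85), (624,114), (614,353) and (97,323). Hub (187,148), ball (323,167), pin top (675,238), socket (341,312) and bolt (342,112).

```bash
python3 - <<'E'
from h import *
o=np.array([250,160]); f=lambda *p:(np.array(p)+.5)/4.5+o-.5
S=ray("top",f((117,85),(624,114),(614,353),(97,323)),18)[:,:2]
print(S.round(1).tolist(), [np.linalg.norm(S[i]-S[(i+1)%4]).round(1) for i in range(4)])
c=S.mean(0); v=(S[0]-S[1])+(S[3]-S[2]); yaw1=np.arctan2(-v[0],v[1])
w=(S[0]-S[3])+(S[1]-S[2]); yaw2=np.arctan2(w[1],w[0]); print(c,yaw1,yaw2)
hub=ray("top",f((187,146)),104)[0]; pin=ray("top",f((675,236)),100)[0]; ball=ray("top",f((323,167)),93)[0]; piv=ray("top",f((513,293)),72)[0]
tips=ray("top",f((139,41),(108,246)),93); so=ray("top",f((341,311)),46)[0]; bo=ray("top",f((342,108)),40)[0]
yaw=np.average([yaw1,yaw2],weights=[2,1])
R=np.array([[np.cos(yaw),-np.sin(yaw)],[np.sin(yaw),np.cos(yaw)]])
for n,p in dict(hub=hub,pin=pin,ball=ball,piv=piv,t1=tips[0],t2=tips[1],so=so,bo=bo).items(): print(n,p.round(1),"fixture",((p[:2]-c)@R).round(1))
g=lambda x,y:(c+R@np.array([x,y])).round(1)
print("pivot",g(-55,-90),"wheel",g(15,105),yaw)
E
```

```text
[[674.1, 140.5], [648.8, -170.1], [499.1, -157.3], [524.3, 153.0]] [np.float64(311.7), np.float64(150.2), np.float64(311.3), np.float64(150.3)]
[586.59131204  -8.45626073] -0.08131658693075998 -0.08448436646386354
hub [607.7  92.9 104. ] fixture [ 12.7 102.8]
pin [ 549.3 -185.6  100. ] fixture [ -22.6 -179.6]
ball [596.7  15.   93. ] fixture [ 8.1 24.2]
piv [524.5 -93.8  72. ] fixture [-54.9 -90.1]
t1 [675.8 121.1  93. ] fixture [ 78.2 136.5]
t2 [552.3 139.5  93. ] fixture [-46.4 144.6]
so [522.    6.2  46. ] fixture [-65.6   9.3]
bo [649.2   2.8  40. ] fixture [61.4 16.4]
pivot [524.4 -93.6] wheel [610.2  95. ] -0.0823725134417945
```

Measured pieces agree with the drawing (pivot at fixture (-55,-90), hub within 3 mm). The strap is at about -1.22 rad, with the pin at world (549,-186). The wheel is at about 0.49. My plan is to close the fingers, go above a point 40 mm behind the pin, and turn the tool to match the strap.

Call:
arm_command(series=[0,2.8,-2.1,0,6,0,5.6,-4.2,0,12,0,8.4,-6.3,0,18,0,11.2,-8.4,0,24,0,14,-10.5,0,30])

```text
clock: 0.52
eef_pos: [296.7, -476.8, 230.9]
tool_rot: [-3.141, 0.0, -0.226]
force: [0.7, -0.8, 1.1]
width: 25.7
gripper_force: 0.0
```

```bash
cat >> h.py <<'E'
C=np.array([586.6,-8.5]); YAW=-0.0824; PIV=np.array([-55,-90]); HUB=np.array([15,105])
def rot(a): return np.array([[np.cos(a),-np.sin(a)],[np.sin(a),np.cos(a)]])
def go(fxy,z,fyaw,s=None):
    "shift (cm) and turn (deg) from the measured pose to a fixture pose"
    s=s or monitor.read_state(); p=s["eef_pos"]; y=s["tool_rot"][2]
    d=rot(y).T@(C+rot(YAW)@np.array(fxy)-p[:2])
    t=np.degrees((y-YAW-fyaw+np.pi)%(2*np.pi)-np.pi)
    print("x %.2f y %.2f z %.2f roll %.1f"%(d[0]/10,-d[1]/10,(p[2]-z)/10,t))
def strap(th,gap,r=95): return PIV+rot(th)@np.array([r,-gap])   # finger centre behind the pin
E
python3 -c "
from h import *
go(strap(-1.223,42),160,-1.223)"
```

```text
x 14.37 y -32.09 z 7.09 roll 61.8
```

Call:
arm_command(series=[0,1.4,-3.2,0,6,0,2.9,-6.4,0,12,0,4.3,-9.6,0,18,0,5.8,-12.8,0,24,0,7.2,-16,0,30])

```text
clock: 0.93
eef_pos: [402.3, -336.4, 231.1]
tool_rot: [-3.141, 0.0, -0.75]
force: [0.6, -0.3, -0.9]
width: -0.2
gripper_force: 0.0
```

```bash
python3 -c "
from h import *
go(strap(-1.223,42),160,-1.223)"
```

```text
x -1.75 y -17.51 z 7.11 roll 31.8
```

Call:
arm_command(series=[0,-0.4,-3.5,1,6.4,0,-0.7,-7,2.5,12.8,0,-1,-10.5,4,19.2,0,-1.4,-14,5.5,25.6,0,-1.75,-17.5,7.1,31.8])

```text
clock: 1.35
eef_pos: [507.9, -195.9, 159.6]
tool_rot: [-3.142, -0.0, -1.305]
force: [0.9, 0.3, 0.1]
width: -0.0
gripper_force: 0.0
```

```bash
python3 - <<'E'
from h import *
go(strap(-1.223,42),78,-1.223)
o=[]
for n,b in(("top",(160,260,330,430)),("side",(150,270,230,350))):
    im,d=viewer.get_image(n); s=cv2.cvtColor(im[b[0]:b[1],b[2]:b[3]],cv2.COLOR_RGB2BGR); o.append(cv2.resize(s,(400,400),interpolation=cv2.INTER_CUBIC))
cv2.imwrite("pics/a.png",np.hstack(o))
E
```

```text
x 0.06 y -0.07 z 8.16 roll 0.0
```

View pics/a.png

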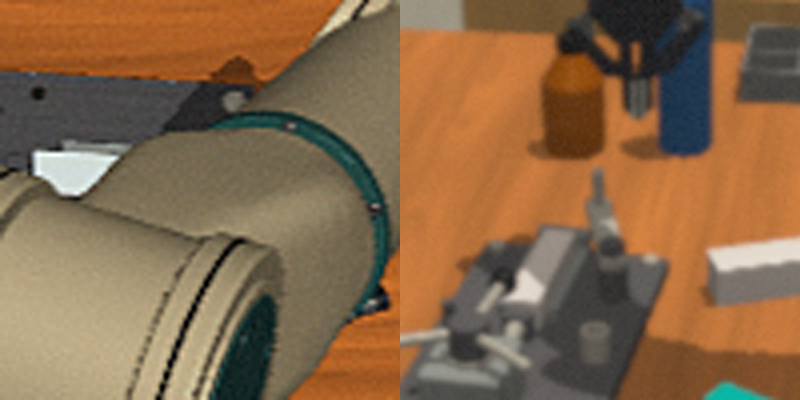

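The side view shows the shut fingers hanging clear at (638,100) in the crop, above and behind the pin at (598,190). The arm hides the pin in the top view. I'll descend.

Call:
arm_command(series=[0,0,0,2,0,0,0,0,4,0,0,0,0,6,0,0,0,0,7.5,0,0,0,0,8,0])

```text
clock: 1.87
eef_pos: [505.5, -197.1, 78.2]
tool_rot: [3.138, 0.002, -1.299]
force: [-1.1, -0.3, 0.3]
width: 0.2
gripper_force: 0.0
```

Call:
arm_command(series=[0,0,-0.4,0,0,0,0,-0.8,0,0,0,0,-1.2,0,0,0,0,-1.5,0,0,0,0,-1.8,0,0])

```text
clock: 2.28
eef_pos: [525.7, -192.7, 81.2]
tool_rot: [-3.14, -0.001, -1.299]
force: [-0.5, -0.2, 0.1]
width: -0.2
gripper_force: 0.0
```

Call:
arm_command(series=[0,0.09,-0.5,0,-3,0,0.16,-1.0,0,-6,0,0.2,-1.5,0,-9,0,0.22,-2.0,0,-12,0,0.21,-2.53,0,-15])

```text
clock: 2.7
eef_pos: [549.8, -188.6, 80.9]
tool_rot: [3.141, -0.001, -1.035]
force: [-0.8, -0.8, 0.2]
width: -0.2
gripper_force: 0.6
```

```bash
cat >> h.py <<'E'
def where():
    s=monitor.read_state(); f=rot(YAW).T@(s["eef_pos"][:2]-C); y=s["tool_rot"][2]-YAW
    print("fix",f.round(1),"z %.1f fyaw %.3f"%(s["eef_pos"][2],y),"in strap-yaw frame",(rot(y).T@(f-PIV)).round(1),"polar hub r %.1f a %.3f"%(np.hypot(*(f-HUB)),np.arctan2(*(f-HUB)[::-1])),"F",(rot(YAW).T@s["force"][:2]).round(1))
E
python3 - <<'E'
from h import *
where()
im,d=viewer.get_image("side"); s=cv2.cvtColor(im[150:270,230:350],cv2.COLOR_RGB2BGR)
cv2.imwrite("pics/b.png",cv2.resize(s,(600,600),interpolation=cv2.INTER_CUBIC))
E
```

```text
fix [ -21.9 -182.5] z 80.9 fyaw -0.953 in strap-yaw frame [ 94.6 -26.6] polar hub r 289.9 a -1.698 F [-0.8 -0.9]
```

View pics/b.png

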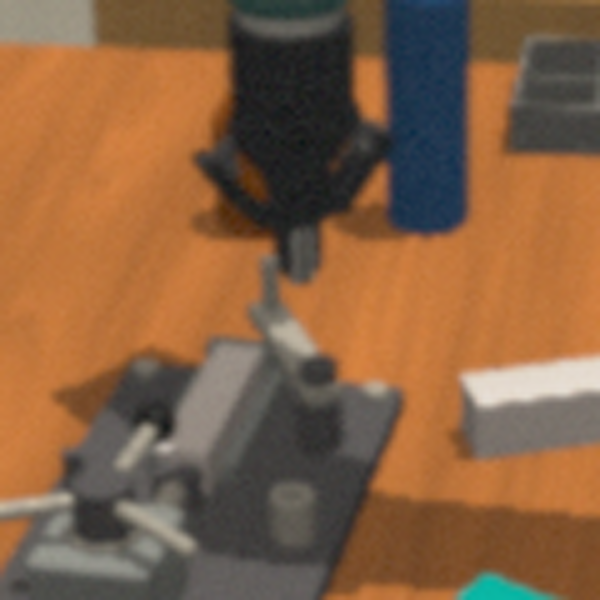

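The side view shows the finger (300,260) just behind the pin (268,262). The strap appears to have started turning. I'll measure the angle from the pin top.

```bash
cat >> h.py <<'E'
def pinang(n,uv,z=100):
    f=rot(YAW).T@(ray(n,[uv],z)[0,:2]-C)-PIV; print("pin r %.1f ang %.3f"%(np.hypot(*f),np.arctan2(f[1],f[0])))
E
python3 - <<'E'
from h import *
pinang("side",(210+397/5-.4,190+57/5-.4))
pinang("side",(230+269/5-.4,150+262/5-.4))
E
```

```text
pin r 85.1 ang -1.227
pin r 82.8 ang -1.011
```

Call:
arm_command(series=[0,0.09,-0.5,0,-3,0,0.16,-1.0,0,-6,0,0.2,-1.5,0,-9,0,0.22,-2.0,0,-12,0,0.21,-2.53,0,-15])

```text
clock: 3.17
eef_pos: [572.6, -177.6, 80.8]
tool_rot: [3.141, -0.001, -0.775]
force: [0.1, -1.6, 0.2]
width: 0.2
gripper_force: 0.6
```

```bash
python3 - <<'E'
from h import *
where()
E
```

```text
fix [-1.000e-01 -1.697e+02] z 80.8 fyaw -0.692 in strap-yaw frame [ 93.2 -26.3] polar hub r 275.1 a -1.626 F [ 0.2 -1.6]
```

Call:
arm_command(series=[0,0.09,-0.5,0,-3,0,0.16,-1.0,0,-6,0,0.2,-1.5,0,-9,0,0.22,-2.0,0,-12,0,0.21,-2.53,0,-15])

```text
clock: 3.58
eef_pos: [591.9, -161.1, 80.8]
tool_rot: [3.141, -0.001, -0.513]
force: [0.5, -2.6, -0.2]
width: -0.0
gripper_force: 0.6
```

Call:
arm_command(series=[0,0.09,-0.5,0,-3,0,0.16,-1.0,0,-6,0,0.2,-1.5,0,-9,0,0.22,-2.0,0,-12,0,0.21,-2.53,0,-15])

```text
clock: 4.0
eef_pos: [606.3, -140.0, 80.8]
tool_rot: [3.141, -0.001, -0.251]
force: [0.3, -1.5, 1.0]
width: -0.2
gripper_force: 0.6
```

```bash
python3 - <<'E'
from h import *
where(); go((40,-110.5),80,0)
im,d=viewer.get_image("side"); s=cv2.cvtColor(im[150:270,230:350],cv2.COLOR_RGB2BGR)
cv2.imwrite("pics/c.png",cv2.resize(s,(600,600),interpolation=cv2.INTER_CUBIC))
E
```

```text
fix [  30.5 -129.5] z 80.8 fyaw -0.169 in strap-yaw frame [ 90.9 -24.5] polar hub r 235.0 a -1.505 F [ 0.4 -1.5]
x 0.62 y -2.03 z 0.08 roll -9.7
```

View pics/c.png

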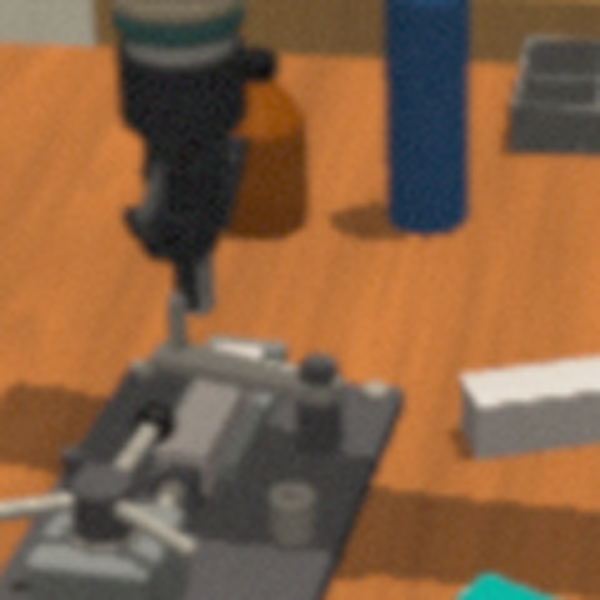

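The strap is following and is about 0.2 rad short, with the pin at crop (177,298). I'll push on, stopping slightly short of square.

Call:
arm_command(series=[0,0.15,-0.4,0,-2.4,0,0.3,-0.8,0,-4.8,0,0.45,-1.2,0,-7.2,0,0.6,-1.6,0,-9.6,0,0.6,-1.85,0,-9.6])

```text
clock: 4.47
eef_pos: [616.6, -122.3, 80.3]
tool_rot: [-3.141, -0.0, -0.082]
force: [-0.4, -1.1, 0.9]
width: 0.1
gripper_force: 0.4
```

```bash
python3 - <<'E'
from h import *
where()
g=lambda x,y,z:np.r_[C+rot(YAW)@np.array([x,y]),z]
im,d=viewer.get_image("side"); gr=cv2.cvtColor(im,cv2.COLOR_RGB2BGR)
# expected pin-top pixel in side view for trial strap angles
for th in(-.15,-.1,-.05,0,.05):
    p=PIV+95*np.array([np.cos(th),np.sin(th)]); print(th,proj("side",[g(*p,100),g(*p,64)]).round(1).tolist(), proj("side",[g(*PIV,64)]).round(1).tolist())
cv2.imwrite("pics/d.png",cv2.resize(gr[190:240,245:315],None,fx=10,fy=10,interpolation=cv2.INTER_CUBIC))
E
```

```text
fix [  39.3 -111. ] z 80.3 fyaw 0.000 in strap-yaw frame [ 94.3 -21. ] polar hub r 217.3 a -1.459 F [-0.3 -1.1]
-0.15 [[262.6, 208.9], [263.3, 219.4]] [[292.2, 224.6]]
-0.1 [[262.0, 209.6], [262.7, 220.1]] [[292.2, 224.6]]
-0.05 [[261.4, 210.3], [262.1, 220.8]] [[292.2, 224.6]]
0 [[260.9, 211.0], [261.6, 221.6]] [[292.2, 224.6]]
0.05 [[260.5, 211.8], [261.2, 222.3]] [[292.2, 224.6]]
```

View pics/d.png

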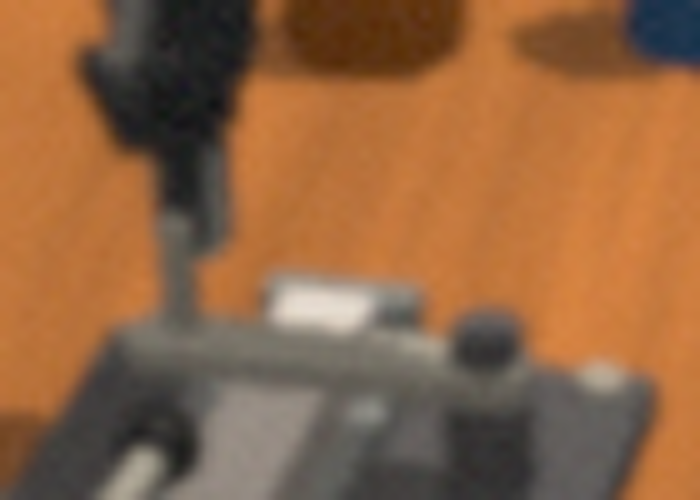

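The strap lies nearly square, pin base at about (180,320) in the crop. From the contact geometry its angle is about -0.005. I'll back off, lift, and move aside to check it from the top camera.

Call:
arm_command(series=[0,0,0.5,0,0,0,0,1.5,0,0,0,0,3,0,0,0,0,3,-3,0,0,0,3,-7,0])

```text
clock: 4.93
eef_pos: [610.2, -155.2, 147.6]
tool_rot: [3.141, 0.008, -0.088]
force: [1.9, 0.5, 0.5]
width: -0.4
gripper_force: 0.0
```

Call:
arm_command(series=[0,-3,-2,-3,0,0,-6,-5,-4,0,0,-8,-9,-4,0,0,-10,-12.5,-4,0,0,-12,-16,-4,0])

```text
clock: 5.35
eef_pos: [509.7, 10.9, 191.1]
tool_rot: [-3.142, -0.002, -0.088]
force: [0.7, 0.7, -1.0]
width: 0.3
gripper_force: 0.0
```

Call:
arm_command(series=[0,0,-4,0,0,0,0,-8,0,0,0,0,-12,0,0,0,0,-16,0,0,0,0,-20,0,0])

```text
clock: 5.77
eef_pos: [527.7, 211.0, 190.6]
tool_rot: [3.141, -0.001, -0.086]
force: [1.2, -0.3, 0.8]
width: 0.1
gripper_force: 0.0
```

Call:
arm_command(series=[0,0,-4,0,0,0,0,-8,0,0,0,0,-11,0,0,0,0,-12,0,0,0,0,-12,0,0])

```text
clock: 6.18
eef_pos: [537.1, 333.0, 189.9]
tool_rot: [-3.14, 0.0, -0.081]
force: [-0.2, -1.3, -0.2]
width: -0.1
gripper_force: 0.0
```

```bash
python3 - <<'E'
from h import *
where()
im,d=viewer.get_image("top"); s=cv2.cvtColor(im[160:260,250:420],cv2.COLOR_RGB2BGR)
cv2.imwrite("pics/e.png",cv2.resize(s,None,fx=4.5,fy=4.5,interpolation=cv2.INTER_CUBIC))
E
```

```text
fix [-77.5 336.2] z 189.9 fyaw 0.002 in strap-yaw frame [-21.7 426.3] polar hub r 249.0 a 1.951 F [-0.1 -1.3]
```

View pics/e.png

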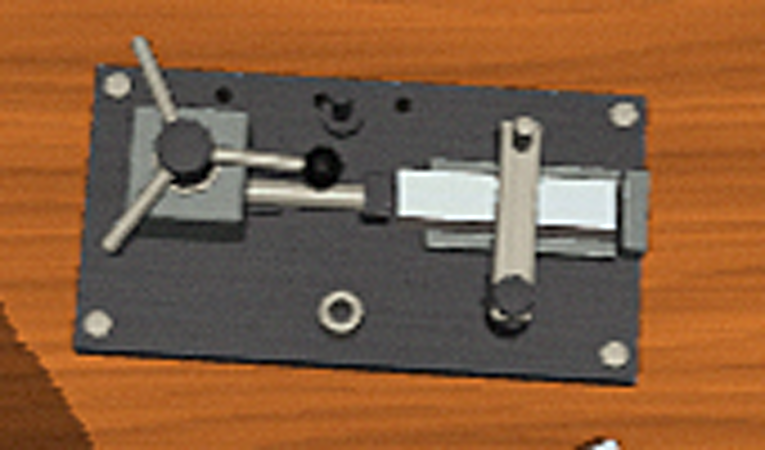

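The top view is clear. The strap lies across the bar with the pin top at crop (525,124) and the pivot knob at (513,293). The strap edges run from (502,125) to (494,275) and from (543,125) to (537,270).

```bash
python3 - <<'E'
from h import *
o=np.array([250,160]); f=lambda *p:(np.array(p)+.5)/4.5+o-.5
pinang("top",f((525,124))[0])
for e in(((502,125),(494,275)),((543,125),(537,270))):
    q=ray("top",f(*e),64)[:,:2]@rot(YAW); v=q[0]-q[1]; print("edge ang %.3f"%np.arctan2(v[1],v[0]))
# wheel plan: finger behind ball spoke, tool aligned
w0=.49
for r,b in((55,45),(55,30)): 
    a=2-np.pi-w0; p=HUB+rot(a)@np.array([r,b]); print("approach",r,b,p.round(1)); go(p,150,a+np.pi/2)
    a=2-np.pi-w0
E
```

```text
pin r 94.0 ang -0.008
edge ang -0.004
edge ang 0.004
approach 55 45 [56.6 47.4]
x 13.37 y 28.54 z 3.99 roll 3.4
approach 55 30 [41.6 48.3]
x 11.88 y 28.45 z 3.99 roll 3.4
```

The strap angle is 0.00 ± 0.01, so it is square. Next is the wheel: I'll enter on the counter-clockwise side of the ball spoke, with the tool turned so its range allows for the swing.

```bash
python3 - <<'E'
from h import *
print(monitor.read_state()["qpos"].round(2))
a=-1.63; p=HUB+rot(a)@np.array([50,45]); print(p); go(p,150,a+np.pi)
E
```

```text
[-0.65  0.65  0.1   1.62 -0.08  0.88 -2.18]
[56.96270416 52.42499206]
x 13.41 y 28.03 z 3.99 roll -86.7
```

Call:
arm_command(series=[0,1,2,0,-6,0,2,4,0,-12,0,3,6,0,-18,0,4,8,0,-24,0,5,10,0,-30])

```text
clock: 6.65
eef_pos: [579.3, 220.7, 190.4]
tool_rot: [3.139, 0.001, 0.44]
force: [-0.0, -0.2, -0.3]
width: 0.4
gripper_force: 0.0
```

```bash
python3 -c "
from h import *
go((57,52.4),150,1.51)"
```

```text
x -1.55 y 19.35 z 4.04 roll -56.6
```

Call:
arm_command(series=[0,-0.3,2.5,0,-6,0,-0.6,5,0,-12,0,-0.9,7.5,0,-18,0,-1.2,11,0,-24,0,-1.4,15,0,-30])

```text
clock: 7.07
eef_pos: [628.8, 80.6, 190.6]
tool_rot: [-3.141, 0.002, 0.967]
force: [0.3, 0.4, -0.9]
width: 0.1
gripper_force: 0.0
```

```bash
python3 -c "
from h import *
go((57,52.4),150,1.51)"
```

```text
x -2.35 y 3.92 z 4.06 roll -26.4
```

Call:
arm_command(series=[0,-0.5,0.8,0,-5.3,0,-1,1.6,0.5,-10.6,0,-1.5,2.4,1,-15.9,0,-2,3.2,2,-21.2,0,-2.35,3.9,3,-26.4])

```text
clock: 7.48
eef_pos: [647.9, 37.2, 160.3]
tool_rot: [3.141, 0.003, 1.423]
force: [-0.4, -0.6, -0.6]
width: 0.1
gripper_force: 0.0
```

```bash
python3 - <<'E'
from h import *
where(); go((57,52.4),84,1.51)
E
```

```text
fix [57.3 50.6] z 160.3 fyaw 1.505 in strap-yaw frame [ 147.6 -102.9] polar hub r 69.0 a -0.910 F [-0.3 -0.6]
x 0.18 y -0.05 z 7.63 roll -0.3
```

Call:
arm_command(series=[0,0.1,0,2,0,0,0.2,0,4,0,0,0.2,0,6,0,0,0.2,0,7.2,0,0,0.2,0,7.5,0])

```text
clock: 7.9
eef_pos: [646.4, 41.1, 83.0]
tool_rot: [-3.137, 0.003, 1.42]
force: [-0.0, -1.1, 1.0]
width: 0.0
gripper_force: 0.0
```

Call:
arm_command(series=[0,0,-0.5,0,0,0,0,-1,0,0,0,0,-1.5,0,0,0,0,-2,0,0,0,0,-2.3,0,0])

```text
clock: 8.32
eef_pos: [625.5, 48.3, 86.3]
tool_rot: [3.141, -0.0, 1.424]
force: [0.8, 0.1, 0.1]
width: -0.1
gripper_force: 0.0
```

```bash
python3 - <<'E'
from h import *
where(); print((rot(-1.63).T@(rot(YAW).T@(monitor.read_state()["eef_pos"][:2]-C)-HUB)).round(1))
E
```

```text
fix [34.1 59.8] z 86.3 fyaw 1.506 in strap-yaw frame [155.2 -79.2] polar hub r 49.0 a -1.172 F [0.8 0.1]
[44.  21.7]
```

Call:
arm_command(series=[0,-0.3,-0.35,0.3,4,0,-0.5,-0.72,0.3,8,0,-0.7,-1.1,0.3,12,0,-0.74,-1.45,0.3,16,0,-0.77,-1.83,0.3,20])

```text
clock: 8.73
eef_pos: [608.1, 42.8, 83.3]
tool_rot: [3.138, -0.002, 1.071]
force: [2.1, -0.9, -0.7]
width: -0.7
gripper_force: 1.1
```

```bash
cat >> h.py <<'E'
def wh():
    s=monitor.read_state(); y=s["tool_rot"][2]-YAW; q=rot(y).T@(rot(YAW).T@(s["eef_pos"][:2]-C)-HUB)
    print("r %.1f behind %.1f toolwheel %.3f z %.1f"%(-q[0],-q[1],2-y,s["eef_pos"][2]),"F tool",(rot(s["tool_rot"][2]).T@s["force"][:2]).round(1))
E
python3 -c "
from h import *
wh()"
```

```text
r 46.7 behind 23.1 toolwheel 0.847 z 83.3 F tool [ 0.2 -2.3]
```

Call:
arm_command(series=[0,-0.15,-0.35,0,4,0,-0.27,-0.72,0,8,0,-0.35,-1.1,0,12,0,-0.42,-1.47,0,16,0,-0.45,-1.85,0,20])

```text
clock: 9.15
eef_pos: [589.3, 47.1, 83.2]
tool_rot: [3.139, -0.002, 0.721]
force: [0.4, -1.7, -0.2]
width: -0.1
gripper_force: 1.2
```

Call:
arm_command(series=[0,-0.15,-0.35,0,4,0,-0.27,-0.72,0,8,0,-0.35,-1.1,0,12,0,-0.4,-1.47,0,16,0,-0.42,-1.85,0,20])

```text
clock: 9.57
eef_pos: [573.3, 57.9, 83.1]
tool_rot: [3.14, -0.001, 0.372]
force: [0.6, -3.0, 0.4]
width: 0.0
gripper_force: 1.4
```

```bash
python3 -c "
from h import *
wh()"
```

```text
r 47.8 behind 21.1 toolwheel 1.546 z 83.1 F tool [-0.5 -3. ]
```

Call:
arm_command(series=[0,-0.1,-0.26,0,3,0,-0.18,-0.52,0,6,0,-0.25,-0.79,0,9,0,-0.3,-1.06,0,12,0,-0.34,-1.33,0,15])

```text
clock: 9.98
eef_pos: [564.8, 69.0, 83.0]
tool_rot: [3.14, -0.001, 0.111]
force: [-1.1, -2.5, 0.6]
width: 0.1
gripper_force: 1.5
```

```bash
python3 -c "
from h import *
wh()"
```

```text
r 48.0 behind 20.7 toolwheel 1.806 z 83.0 F tool [-1.4 -2.4]
```

Call:
arm_command(series=[0,-0.07,-0.17,0,2,0,-0.13,-0.35,0,4,0,-0.18,-0.52,0,6,0,-0.23,-0.7,0,8,0,-0.27,-0.88,0,10])

```text
clock: 10.4
eef_pos: [560.8, 77.6, 83.0]
tool_rot: [3.141, -0.0, -0.062]
force: [-0.9, -2.4, 0.9]
width: 0.1
gripper_force: 1.5
```

Call:
arm_command(series=[0,0,-0.07,0,0,0,0,-0.14,0,0,0,0,-0.21,0,0,0,0,-0.28,0,0,0,0,-0.3,0,0])

```text
clock: 10.82
eef_pos: [561.3, 80.9, 82.4]
tool_rot: [3.141, 0.0, -0.06]
force: [-1.7, -3.9, 2.7]
width: -0.1
gripper_force: 2.2
```

```bash
python3 -c "
from h import *
wh()"
```

```text
r 48.0 behind 16.9 toolwheel 1.978 z 82.4 F tool [-1.5 -4. ]
```

Call:
arm_command(series=[0,0,-0.05,0,0,0,0,-0.1,0,0,0,0,-0.15,0,0,0,0,-0.2,0,0,0,0,-0.2,0,0])

```text
clock: 11.23
eef_pos: [561.3, 81.1, 82.4]
tool_rot: [3.139, 0.0, -0.062]
force: [-1.5, -8.0, 4.4]
width: 0.3
gripper_force: 4.0
```

It moved only 0.2 mm while the force rose to 8 N, so the hard stop is reached. I'll back off, lift, and move clear to check.

Call:
arm_command(series=[0,0,0.4,0,0,0,0,1.2,0,0,0,0,2.2,0,0,0,0,2.5,-3,0,0,0,2.5,-6.5,0])

```text
clock: 11.65
eef_pos: [557.9, 56.7, 145.6]
tool_rot: [3.14, 0.006, -0.062]
force: [-0.1, 0.1, -0.3]
width: 0.1
gripper_force: 0.0
```

Call:
arm_command(series=[0,-1,0,-3.5,0,0,-2,-3,-5,0,0,-3,-7,-5,0,0,-4,-11,-5,0,0,-5,-15,-5,0])

```text
clock: 12.07
eef_pos: [519.1, 212.6, 198.1]
tool_rot: [-3.14, -0.001, -0.062]
force: [0.1, 0.1, -0.2]
width: -0.2
gripper_force: 0.0
```

Call:
arm_command(series=[0,0,-4,0,0,0,0,-8,0,0,0,0,-11,0,0,0,0,-13,0,0,0,0,-13,0,0])

```text
clock: 12.48
eef_pos: [525.6, 347.9, 196.8]
tool_rot: [-3.137, 0.0, -0.053]
force: [0.1, -0.5, -0.0]
width: 0.2
gripper_force: 0.0
```

```bash
python3 - <<'E'
from h import *
where()
im,d=viewer.get_image("top"); s=cv2.cvtColor(im,cv2.COLOR_RGB2BGR); cv2.imwrite("pics/f_full.png",s)
cv2.imwrite("pics/f.png",cv2.resize(s[160:260,250:420],None,fx=4.5,fy=4.5,interpolation=cv2.INTER_CUBIC))
E
```

```text
fix [-90.1 350.1] z 196.8 fyaw 0.030 in strap-yaw frame [-22. 441.] polar hub r 266.7 a 1.976 F [ 0.1 -0.5]
```

View pics/f.png

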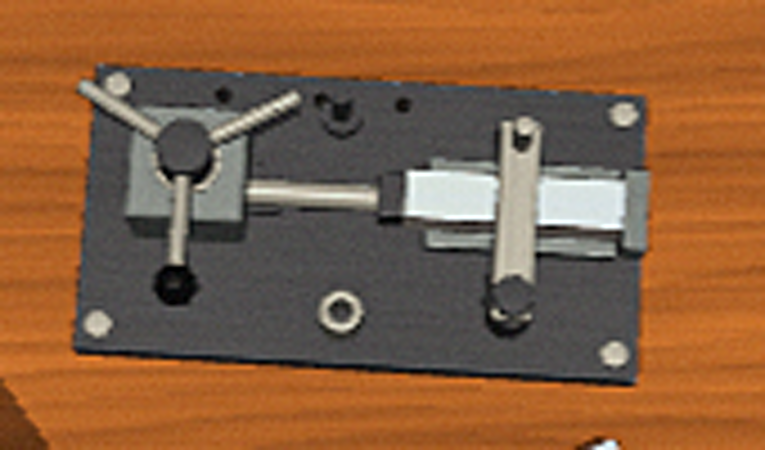

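The ball now points towards fixture -x at crop (176,285). The bar end is against the stop at (626,203), the strap is unchanged, and the socket and bolt haven't moved. I'll run one numeric check and hand in if it agrees.

```bash
python3 - <<'E'
from h import *
from cell import workorder
f=lambda *p:(np.array(p)+.5)/4.5+np.array([250,160])-.5
b=ray("top",f((176,284)),93)[0,:2]; h=ray("top",f((187,146)),104)[0,:2]
v=rot(YAW).T@(b-h); w=2-np.pi-np.arctan2(v[1],v[0]); w=(w+1)%(2*np.pi)-1
print("r %.1f wheel %.3f"%(np.hypot(*v),w)); pinang("top",f((525,124))[0])
if abs(w-2)<.06: print(workorder.finish_job())
E
```

```text
r 79.2 wheel 2.015
pin r 94.0 ang -0.008
the job is handed in; nothing more can be done
None
```

The job is done and handed in: the strap is square (measured -0.008 rad), the handwheel is at its hard stop (measured 2.0), the bar is up against the end stop in the top view, and the hand is clear.

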